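Load a turned foot into the boring jig and hold it home

ROBOT

A 6-joint arm with a two-finger parallel gripper is mounted at the origin on the work surface. World frame = base frame: x ahead of the robot, y to its left, z up, the work surface at z = 0. Lengths are in mm, angles in rad, forces in N, time in s.
With the tool pointing down it reaches from about 350 to 875 mm from the base axis. Payload 4.2 kg.
Tool frame: the origin (TCP) lies between the finger pads; the fingertips stand 11 mm ahead of it and the grasp point (between the pads) lies 8 mm behind it; z points along the fingers, y is the direction in which the jaws open and shut (so a half turn about z gives the same grasp; the last joint's range is limited). The gripper opens to 85 mm and grips with 20 to 120 N. Pads are 22 mm wide; open, the fingers measure 114 mm over their backs; the gripper's body (76 mm by 85 mm) begins 54 mm behind the grasp point. The pads swing forward as they close: fully open they stand 13 mm farther back than shut.
Start: joints at [1.486, 0.385, 0.008, 0, -1.194, -0.259], TCP at [210.634, 588.415, 242.312] pointing down, gripper open.
Joint ranges: [-3.14, 3.14], [-1.21, 2.06], [-1.07, 1.41], [-3.16, 2.05], [-2.99, -0.16], [-3.1, 3.1]. Speed limits (rad/s): [2.79, 2.79, 3.14, 3.14, 3.14, 3.14].

INTERFACE

Orientations are given as a unit quaternion [x, y, z, w].
In Python, from bench import * gives the robot as it stands.
- The arm moves only by the tool servo_tool, never from a script. Its argument "rows" is a list of rows, each a list of 7 numbers: the opening, from 0 (shut) to 1 (fully open), then the shift along the tool's x, y, z in cm, then the turn, a rotation vector about the tool's x, y, z in degrees. A call has 1 to 12 rows; each row shifts and turns the commanded pose from where the row before left it, along the tool's axes as they then stand; what a row does not reach is not made up. A row lasts 1/10 s, in which the tool goes at most 50 mm and 8.59 degrees, less where a joint would pass 70% of its speed; a pose out of reach is approached as far as the arm can. A call is refused whole if a number of a shift passes 5 or a number of a turn 8.59, either way. A call with a gripper value outside its range is refused whole. The fingers move at their own pace and stop on an object; the grip force is fixed at half the most. Time passes only in rows, so rows that do not move let the fingers close. It gives the time, the measured TCP pose, the force and the opening at its end, in the units of the state.
- read_state(): the state, without advancing time (a new reading comes with each control period).
- get_image(name): name is "scene" or "top" or "wrist"; returns a dict with "image" (480x640x3 uint8, red, green, blue), "mtx" (3x3 intrinsics, pixels), "k1" (the pictures are not rectified: a ray, as slopes to the right and down, at radius r is drawn at 1 + k1 r^2 times it, then the intrinsics apply), "extrinsics" (4x4, takes a point from camera to world coordinates). Camera axes: x right, y up, looking along -z (the intrinsics and any distortion apply to the point x, -y, -z); pixel columns grow to the right and rows downward; lengths in mm; the calibration is good to about 2 mm. A picture is of the moment at which its call begins. There is no depth.
- job_done(): hands the job in, once; it reports no verdict.
The state is a dict: "clock": time; "joints": joint angles; "joint_vel": joint speeds; "joint_efforts": joint torques, N m; "position": TCP position; "ee_rot": TCP orientation; "contact_force": force on the tool from outside, world axes, zero at the start; "wrist_torque": the same for the moment, N m; "gripper_width": finger opening in mm.
Only numpy, scipy, OpenCV 4.12 (cv2) and the standard library are available. Lean on these libraries where they do the work, as an engineer would, in place of code of your own. Each camera call takes 0.05 s, during which the arm holds its last target. There are 200 camera calls.

TASK

Take the tall tapered foot out of the rack and stand it, tenon down, in the bore of the boring jig. Press it down against the sprung ejector until its shoulder sits hard on the steel ring all round, and finish while still holding it pressed home with the gripper, so that I can nip up the clamping screw: firm hand pressure, no ramming. Leave the other feet, the clamp and the glue where they are.

Things in the scene. Friction and masses are not known exactly. Their poses are not given: they have to be found in the camera images.
- foot: the work: turned pale wood foot, 92 mm tall above its shoulder: collar 46 mm across, 10 mm high, then a taper from 41 mm to 32 mm at the flat top. Below the shoulder a round tenon, 25 mm across, 40 mm long. It starts upright in a hole of the rack, tenon down, shoulder on the rack's top. About 0.1 kg. Origin on its axis in the plane of the shoulder (collar's underside); z up, away from the tenon
- rack: plywood rack fixed to the bench, 85 mm (x) by 340 mm (y) by 50 mm high, with four upright 28 mm holes in a row along its y axis at y = -135, -45, 45 and 135 mm. Origin at the centre of its underside, on the bench
- jig: boring jig bolted to the bench: plywood base 170 x 150 x 18 mm, a dark hardwood block 90 x 90 mm on it, a steel ring on top, 94 mm above the bench. Upright bore 28 mm across in the middle (1.5 mm play round the tenon). A clamping screw with black star knob reaches 77 mm from the axis on its -x side, 68 mm up. Origin at the centre of the underside, on the bore's axis; z up
- seat_ring: flat steel ring screwed on top of the jig's block, 60 mm across with a 29 mm hole; the foot's shoulder seats on it: this is the hard stop. Origin at the centre of its top face, on the axis of the bore; z up. A downward push of 15 to 25 N on the foot, spring included, keeps it seated
- ejector (a joint): steel ejector pin, 18 mm across, on a spring in the jig's bore. Metres, 0 at rest, growing as it is pushed down. At rest its flat top is 26 mm below the ring's top, so the foot's shoulder then stands 14 mm above the ring; with the shoulder on the ring it reads 0.014. The spring pushes up with 5 N at rest, 11 N at 0.014, and lifts the foot again when let go
- bun_foot: another foot in the rack, to be left alone: a squat round bun, 62 mm across, 46 mm tall above the rack, same tenon. Origin on its axis in the plane of its shoulder, on the rack's top
- block_foot: another foot in the rack, to be left alone: a square block 46 x 46 mm, 60 mm tall above the rack, same tenon. Origin on its axis in the plane of its shoulder, on the rack's top
- clamp: F-clamp lying flat on the bench beyond the work, to be left alone: steel bar 340 mm long along its y axis, dark jaws reaching 95 mm to its -x side, red handle, 28 mm high. Origin under the middle of the bar, on the bench
- glue: white bottle of wood glue with a green cap standing beyond the work, to be left alone: 64 mm across, 170 mm tall. Origin at the centre of its underside
Mind the look-alikes: they are no part of the job. Leave any green, orange or white look-alike of the jig alone.

How it is judged:
By the outcome, as a careful person would: the job done as asked, in the order asked, and still so for the second after the job is handed in, while the arm keeps its last pose, push and grip.
It also fails if it takes over 48 s, if anything falls off the work surface, if the arm or the gripper's body presses on something with over 40 N, if the wrist force passes 120 N, or if a joint passes its speed limit or range.

## Working session

There is one attempt and no reset: what is moved stays moved. The work goes in short steps, Python scripts to look and compute and a tool call to move; the robot and the scene stay as the last step left them, time stands still between calls to the robot, and variables do not carry over. Pictures are saved under pics/ and viewed, about 8 in all and at most 12, crops included, and the job is handed in when it is done.

Besides the shell and the picture viewer there is one more tool, called after "Call:" as a command line: name --pt "numbers of a row" for each row, then --argument value for the rest. servo_tool: Moves the arm, as the interface text tells. Its arguments: {"type":"object","properties":{"rows":{"type":"array","items":{"type":"array","items":{"type":"number"}}}},"required":["rows"]}

```bash
mkdir -p pics; cat > h.py <<'E'
from bench import *
import numpy as np, cv2
def snap(n,f):
    d=get_image(n); cv2.imwrite(f'pics/{f}.png',cv2.cvtColor(d['image'],cv2.COLOR_RGB2BGR))
    np.savez(f'pics/{f}.npz',**d); return d
def load(f): return dict(np.load(f'pics/{f}.npz'))
def ray(d,u,v):
    K=np.array(d['mtx']);k=float(d['k1'])
    x=cv2.undistortPoints(np.array([[[u,v]]],float),K,np.array([k,0,0,0.]))[0,0]
    E=np.array(d['extrinsics']); r=E[:3,:3]@np.array([x[0],-x[1],-1]); return E[:3,3],r
def atz(d,u,v,z):
    o,r=ray(d,u,v); return o+r*(z-o[2])/r[2]
def proj(d,P):
    E=np.array(d['extrinsics']);p=E[:3,:3].T@(np.array(P,float)-E[:3,3]);K=np.array(d['mtx'])
    a=np.array([p[0]/-p[2],-p[1]/-p[2]]);a=a*(1+float(d['k1'])*(a@a));return K[:2,:2]@a+K[:2,2]
E
python3 - <<'E'
from h import *
a=snap('scene','s1');b=snap('top','t1')
print(b['mtx'],b['k1'],b['extrinsics'],a['extrinsics']);print(read_state())
E
```

```text
[[561.03353273   0.         326.09516677]
 [  0.         561.03353273 237.79232493]
 [  0.           0.           1.        ]] -0.14144915235224162 [[ 4.10486747e-03  9.98268962e-01 -5.86705146e-02  4.27717392e+02]
 [-9.99990007e-01  3.99387413e-03 -2.00894545e-03  1.30754419e+02]
 [-1.77114524e-03  5.86781748e-02  9.98275380e-01  1.51890884e+03]
 [ 0.00000000e+00  0.00000000e+00  0.00000000e+00  1.00000000e+00]] [[ 7.57002316e-01 -5.34409753e-01  3.75970358e-01  8.88188709e+02]
 [ 6.53342022e-01  6.10634607e-01 -4.47514892e-01 -3.62357115e+02]
 [ 9.57581114e-03  5.84407044e-01  8.11404160e-01  9.41628386e+02]
 [ 0.00000000e+00  0.00000000e+00  0.00000000e+00  1.00000000e+00]]
{'clock': 0.1, 'joints': array([ 1.48562506e+00,  3.85499934e-01,  6.72146652e-03, -4.29255516e-04,
       -1.19400006e+00, -2.58580117e-01]), 'joint_vel': array([ 2.05035321e-04, -1.59165101e-03,  3.28873992e-03,  1.95759385e-03,
        6.92005647e-05,  2.36162480e-03]), 'joint_efforts': array([ 1.64051646e-03, -3.93318272e+01,  1.88929456e+01,  4.19794947e+00,
       -2.60926856e-03,  5.35961931e-06]), 'position': array([210.46441733, 587.95037337, 241.30350972]), 'ee_rot': array([ 9.85251652e-01, -1.71108619e-01, -1.12918190e-04,  1.00465405e-03]), 'contact_force': array([ 0.0790157 , -0.32238365, -0.24277514]), 'wrist_torque': array([-0.02568795,  0.00014702, -0.03747307]), 'gripper_width': 85.08414552932058}
```

View pics/s1.png

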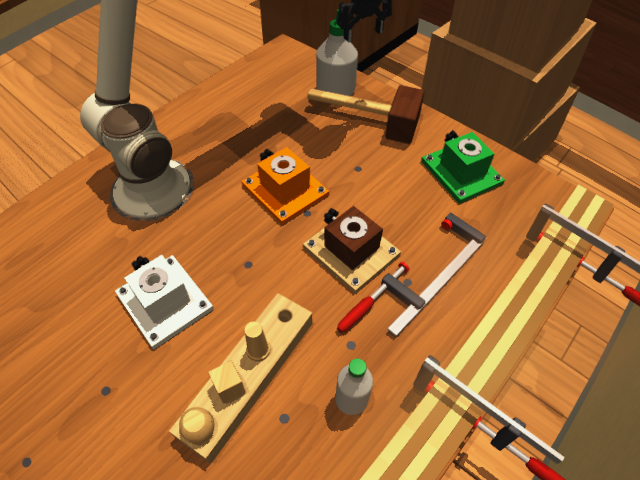

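View pics/t1.png

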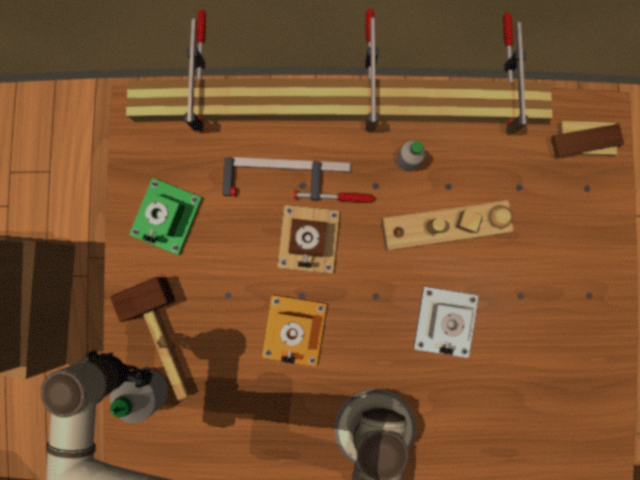

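The scene has four jig candidates in the top view: orange at (292,333), white at (452,323), green at (157,213), and a plywood base with a dark block at (308,237). The last one fits. The rack holds the tall tapered foot at (438,226), the block at (470,219) and the bun at (500,216), with an empty hole at (398,232). I'll check both in an enlarged crop.

```bash
python3 - <<'E'
import cv2,numpy as np
t=cv2.imread('pics/t1.png');s=cv2.imread('pics/s1.png')
R=lambda i,x,y,w,h:cv2.resize(i[y:y+h,x:x+w],(400,300),interpolation=cv2.INTER_CUBIC)
cv2.imwrite('pics/c1.png',np.vstack([np.hstack([R(t,268,200,80,60+15)[:300],R(t,376,190,80,75)]),np.hstack([R(s,300,190,100,75),R(s,220,300,100,75)])]))
E
```

```text
(no output)
```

View pics/c1.png

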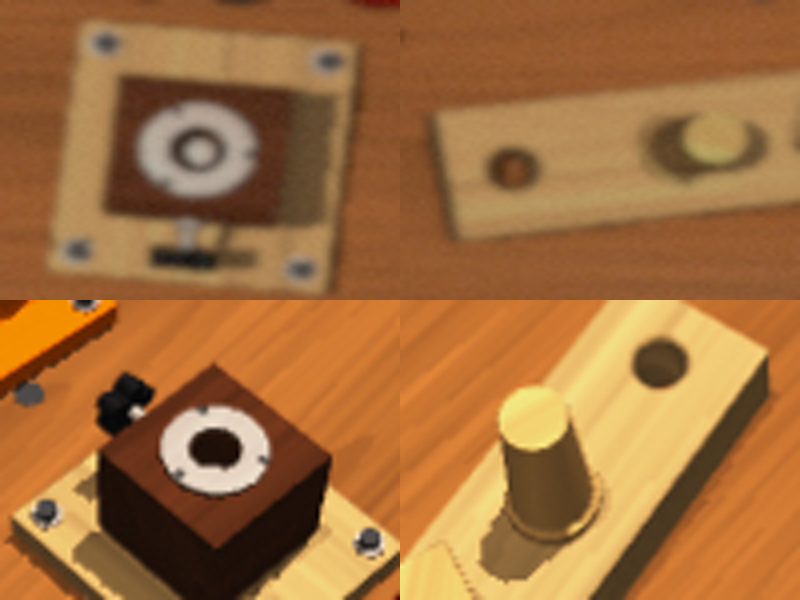

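The crops confirm both targets: the plywood and dark-hardwood jig with ring centre at top (307.5,237), scene (353.5,227), and the tapered foot with top centre at top (439,224.7), scene (253.5,329.5).

```bash
python3 - <<'E'
from h import *
t=load('t1');s=load('s1')
print('ring',atz(t,307.2,236.9,94),atz(s,353.1,226.8,94))
print('foot',atz(t,438.8,224.4,142),atz(s,253.1,329.1,142))
print('hole',atz(t,398.2,231.6,50),'rack corners',atz(t,383.5,217,50),atz(t,387.5,249,50),atz(t,509,202,50))
print('block',atz(t,470,219,110),'bottle',atz(s,357,367,170),atz(t,417,147,170),'bottle2',atz(t,122,407,170))
E
```

```text
ring [513.54441481 181.71877417  94.        ] [516.13084611 181.34579072  94.        ]
foot [ 542.96770326 -145.34497886  142.        ] [ 547.27108371 -144.03373972  142.        ]
hole [531.12083948 -55.86201051  50.        ] rack corners [569.48071006 -17.1773369   50.        ] [485.23570475 -27.52109215  50.        ] [ 611.89050375 -355.04426401   50.        ]
block [ 559.87632061 -232.30722546  110.        ] bottle [735.62735171 -88.46096359 170.        ] [730.66631479 -88.28885089 170.        ] bottle2 [ 89.80527085 631.69713444 170.        ]
```

Call:
servo_tool --pt "1 2.8 2.88 0 0 0 0" --pt "1 2.8 2.88 0 0 0 0" --pt "1 2.8 2.88 0 0 0 0" --pt "1 2.8 2.88 0 0 0 0" --pt "1 2.8 2.88 0 0 0 0" --pt "1 2.8 2.88 0 0 0 0" --pt "1 2.8 2.88 0 0 0 0" --pt "1 2.8 2.88 0 0 0 0" --pt "1 2.8 2.88 0 0 0 0" --pt "1 2.8 2.88 0 0 0 0" --pt "1 2.8 2.88 0 0 0 0" --pt "1 2.8 2.88 0 0 0 0"

```text
clock: 1.3
position: [410.6, 148.1, 242.2]
ee_rot: [0.985, -0.171, -0.0, 0.0]
contact_force: [0.2, 0.7, -0.7]
gripper_width: 85.5
```

Call:
servo_tool --pt "1 2.8 2.88 0 0 0 0" --pt "1 2.8 2.88 0 0 0 0" --pt "1 2.8 2.88 0 0 0 0" --pt "1 2.8 2.88 0 0 0 0" --pt "1 2.8 2.88 0 0 0 0" --pt "1 2.8 2.88 0 0 0 0" --pt "1 2.8 2.88 0 0 0 0" --pt "1 2.8 2.88 0 0 0 0"

```text
clock: 2.1
position: [543.9, -144.3, 241.9]
ee_rot: [0.985, -0.171, -0.0, -0.0]
contact_force: [0.7, 1.0, 0.8]
gripper_width: 85.4
```

Call:
servo_tool --pt "1 0 0 0 0 0 7.9" --pt "1 0 0 0 0 0 7.9" --pt "1 0 0 0 0 0 7.9" --pt "1 0 0 0 0 0 7.9" --pt "1 0 0 0 0 0 7.9" --pt "1 0 0 0 0 0 7.9" --pt "1 0 0 0 0 0 7.9" --pt "1 0 0 0 0 0 7.9" --pt "1 0 0 0 0 0 0" --pt "1 0 0 0 0 0 0"

```text
clock: 3.1
position: [543.5, -142.6, 242.0]
ee_rot: [0.75, -0.661, -0.0, 0.0]
contact_force: [0.3, 0.3, 0.4]
gripper_width: 85.6
```

```bash
cat >> h.py <<'E'
from scipy.spatial.transform import Rotation as Rn
def need(target):
    s=read_state();R=Rn.from_quat(s['ee_rot']).as_matrix()
    print('clock',round(s['clock'],2),'pos',s['position'].round(2),'F',s['contact_force'].round(1),'w',s['gripper_width'].round(1))
    print('axes x',R[:,0].round(3),'y',R[:,1].round(3),'z',R[:,2].round(4))
    print('need tool cm',(R.T@(np.array(target)-s['position'])/10).round(2))
    return s
E
python3 - <<'E'
from h import *
w=snap('wrist','w1');need([544.5,-144.7,242])
print(proj(w,[545,-145,142]),w['extrinsics'].round(2))
E
```

```text
Traceback (most recent call last):
  File "h.py", line 19, in need
    print('clock',round(s['clock'],2),'pos',s['position'].round(2),'F',s['contact_force'].round(1),'w',s['gripper_width'].round(1))
                                                                                                       ^^^^^^^^^^^^^^^^^^^^^^^^
AttributeError: 'float' object has no attribute 'round'
```

View pics/w1.png

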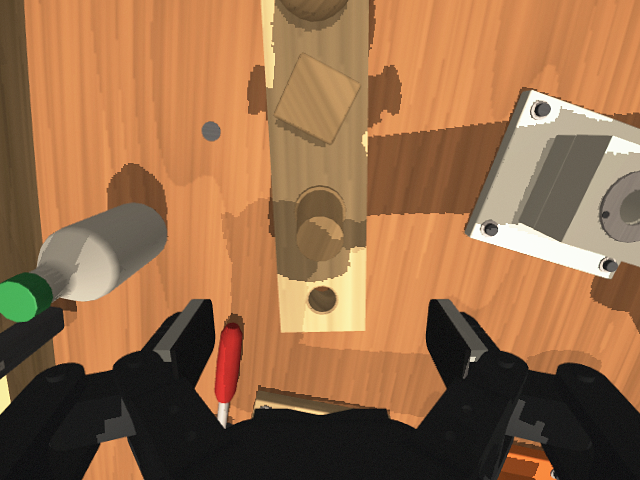

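The wrist picture shows the foot's top centred near (322,239) and the empty hole at (322,299). The jaws are symmetric across the rack, and the block at (318,98) is clear.

```bash
sed -i "s/s\['gripper_width'\].round(1)/round(s['gripper_width'],1)/" h.py
python3 - <<'E'
from h import *
w=load('w1')
print('foot top',atz(w,322,239,142),'proj',proj(w,[544.5,-144.7,142]))
print('hole',atz(w,322,299,50)); need([544.5,-144.7,242])
# top edge ellipse fit help
g=cv2.imread('pics/w1.png')[170:300,270:380]; cv2.imwrite('pics/c2.png',cv2.resize(g,None,fx=5,fy=4.5,interpolation=cv2.INTER_CUBIC))
E
```

```text
foot top [ 541.62947419 -145.40744469  142.        ] proj [317.59150885 239.48266577]
hole [529.48869935 -57.05730322  50.        ]
clock 3.15 pos [ 543.57 -142.63  242.08] F [ 0.5 -0.4  0.1] w 85.4
axes x [ 0.126 -0.992 -0.   ] y [-0.992 -0.126  0.001] z [-5.e-04  0.e+00 -1.e+00]
need tool cm [ 0.22 -0.07  0.01]
```

View pics/c2.png

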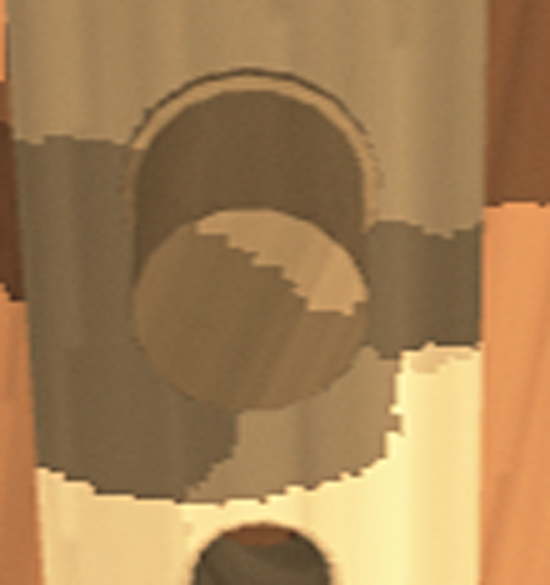

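The crop puts the top's centre at wrist pixel (320,238.5), which is about (543,-145). Descending to TCP z ≈ 99 and closing.

Call:
servo_tool --pt "1 0.24 0.05 1 0 0 0" --pt "1 0 0 1.5 0 0 0" --pt "1 0 0 1.5 0 0 0" --pt "1 0 0 1.5 0 0 0" --pt "1 0 0 1.5 0 0 0" --pt "1 0 0 1.5 0 0 0" --pt "1 0 0 1.5 0 0 0" --pt "1 0 0 1.5 0 0 0" --pt "1 0 0 1.5 0 0 0" --pt "1 0 0 1.3 0 0 0" --pt "1 0 0 0 0 0 0" --pt "1 0 0 0 0 0 0"

```text
clock: 4.35
position: [543.6, -145.2, 99.1]
ee_rot: [0.75, -0.662, -0.0, 0.0]
contact_force: [0.4, 0.3, -0.4]
gripper_width: 85.6
```

Call:
servo_tool --pt "0.7 0 0 0 0 0 0" --pt "0.6 0 0 0 0 0 0" --pt "0.5 0 0 0 0 0 0" --pt "0.4 0 0 0 0 0 0" --pt "0.2 0 0 0 0 0 0" --pt "0 0 0 0 0 0 0" --pt "0 0 0 0 0 0 0" --pt "0 0 0 0 0 0 0" --pt "0 0 0 0 0 0 0" --pt "0 0 0 0 0 0 0"

```text
clock: 5.35
position: [544.1, -145.1, 100.3]
ee_rot: [0.75, -0.662, 0.001, -0.0]
contact_force: [-0.9, 2.2, 6.0]
gripper_width: 34.9
```

```bash
python3 - <<'E'
from h import *
snap('wrist','w2');need([543.2,-145,99])
E
```

```text
clock 5.4 pos [ 544.12 -145.07  100.29] F [-0.9  1.2  5.6] w 34.2
axes x [ 0.124 -0.992  0.001] y [-0.992 -0.124 -0.002] z [ 1.6e-03 -3.0e-04 -1.0e+00]
need tool cm [-0.02  0.09  0.13]
```

View pics/w2.png

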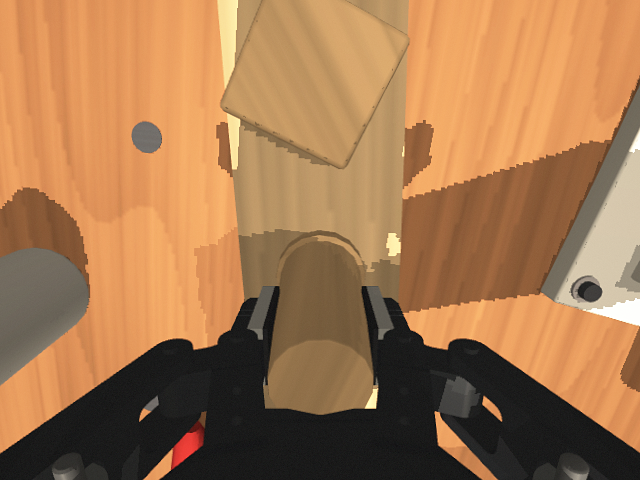

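The foot is held between the pads at about the expected 35 mm width, with its top at (320,375). Lifting straight up, then carrying it above the jig.

Call:
servo_tool --pt "0 0 0 -0.5 0 0 0" --pt "0 0 0 -1 0 0 0" --pt "0 0 0 -1 0 0 0" --pt "0 0 0 -1 0 0 0" --pt "0 0 0 -1 0 0 0" --pt "0 0 0 -1 0 0 0" --pt "0 0 0 -1 0 0 0" --pt "0 0 0 -1 0 0 0" --pt "0 0 0 -1.5 0 0 0" --pt "0 0 0 -1.5 0 0 0" --pt "0 0 0 -1 0 0 0" --pt "0 0 0 0 0 0 0"

```text
clock: 6.6
position: [544.4, -145.1, 216.2]
ee_rot: [0.75, -0.662, 0.001, -0.001]
contact_force: [-0.1, -0.4, -2.3]
gripper_width: 34.5
```

Call:
servo_tool --pt "0 -1 -0.09 0 0 0 0" --pt "0 -2 -0.09 0 0 0 0" --pt "0 -3 -0.09 0 0 0 0" --pt "0 -4 -0.09 0 0 0 0" --pt "0 -4 -0.09 0 0 0 0" --pt "0 -4 -0.09 0 0 0 0" --pt "0 -4 -0.09 0 0 0 0" --pt "0 -4 -0.1 0 0 0 0" --pt "0 -3 -0.1 0 0 0 0" --pt "0 -2 -0.1 0 0 0 0" --pt "0 -1.2 -0.1 0 0 0 0" --pt "0 -0.5 -0.1 0 0 0 0"

```text
clock: 7.8
position: [513.7, 181.8, 213.5]
ee_rot: [0.75, -0.661, -0.0, 0.001]
contact_force: [0.9, 0.2, -1.2]
gripper_width: 34.6
```

Call:
servo_tool --pt "0 0 0 0 0 0 0" --pt "0 0 0 0 0 0 0" --pt "0 0 0 0 0 0 0" --pt "0 0 0 0 0 0 0"

```text
clock: 8.2
position: [514.4, 180.0, 214.4]
ee_rot: [0.749, -0.662, 0.0, -0.0]
contact_force: [0.7, 0.6, -1.4]
gripper_width: 34.4
```

```bash
python3 - <<'E'
from h import *
a=snap('scene','s2');b=snap('wrist','w3')
st=need([514.5,181.5,215])
p=st['position'];print(proj(a,p),proj(a,[514.5,181.5,94]),proj(b,[514.5,181.5,94]))
S=cv2.imread('pics/s2.png')[60:285,250:450];W=cv2.imread('pics/w3.png')
cv2.imwrite('pics/c3.png',np.hstack([cv2.resize(S,(480,540),interpolation=cv2.INTER_CUBIC),cv2.resize(W[200:,150:490],(320,264))if 0 else cv2.copyMakeBorder(cv2.resize(W,(320,240)),0,300,0,0,0)]))
E
```

```text
clock 8.3 pos [514.4  180.27 214.4 ] F [ 0.5  0.8 -2.4] w 34.4
axes x [ 0.123 -0.992 -0.   ] y [-0.992 -0.123 -0.   ] z [ 1.e-04  1.e-04 -1.e+00]
need tool cm [-0.12 -0.03 -0.06]
[355.65245129 189.13214615] [352.55450326 226.36192817] [318.43986614 236.00558602]
```

View pics/c3.png

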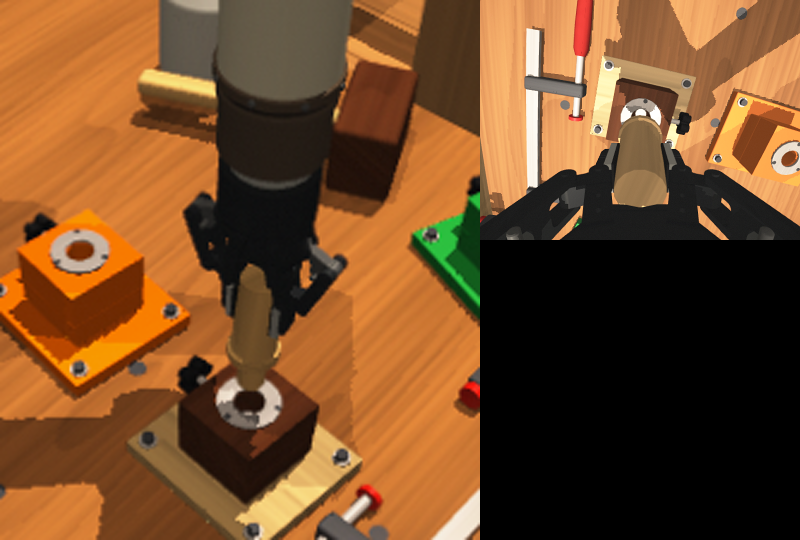

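The foot hangs over the jig. Next I'll overlay the predicted outlines on both views to measure its tilt and offset relative to the ring.

```bash
cat >> h.py <<'E'
def circ(img,d,c,r,col,o,s):
    t=np.linspace(0,2*np.pi,60)
    P=np.array([(proj(d,[c[0]+r*np.cos(q),c[1]+r*np.sin(q),c[2]])+.5-o)*s for q in t])
    cv2.polylines(img,[np.round(P).astype(int)],True,col,1)
E
python3 - <<'E'
from h import *
out=[]
for f,o in(('s2',(315,145)),('w3',(270,190))):
    d=load(f);s=5 if f=='s2' else 4
    w=400//s;h=600//s
    if f=='s2':h=120;w=80
    i=cv2.imread(f'pics/{f}.png')[o[1]:o[1]+h,o[0]:o[0]+w]
    i=cv2.resize(i,(400,600),interpolation=cv2.INTER_CUBIC);o=np.array(o)
    x,y=514.4,180.2;zs=164.3
    circ(i,d,(x,y,zs),23,(255,255,0),o,s);circ(i,d,(x,y,zs-40),12.5,(255,0,0),o,s);circ(i,d,(x,y,zs+92),16,(0,255,255),o,s)
    circ(i,d,(514.5,181.5,94),30,(0,255,0),o,s);circ(i,d,(514.5,181.5,94),14.5,(0,255,0),o,s)
    out.append(i)
cv2.imwrite('pics/c4.png',np.hstack(out))
E
```

```text
(no output)
```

View pics/c4.png

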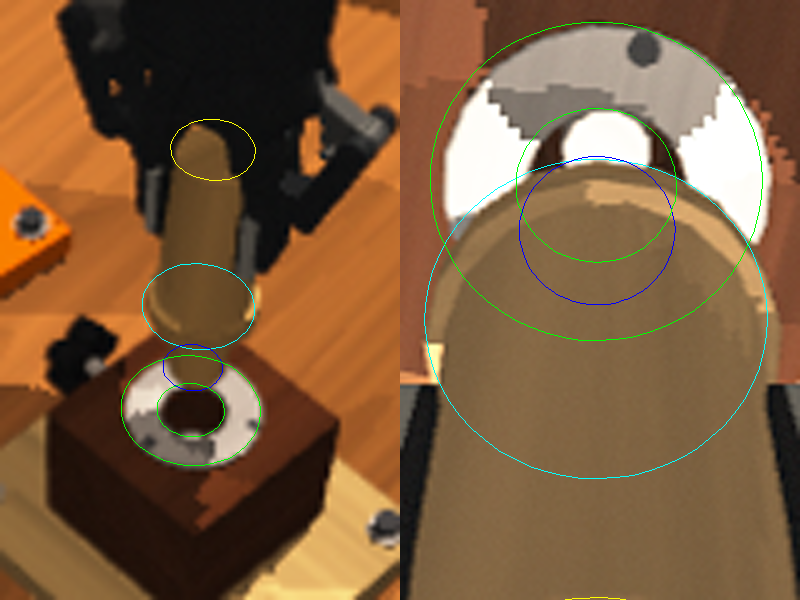

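```bash
python3 - <<'E'
from h import *
S=load('s2')['image']
for r in range(170,226,3):
    print(r,' '.join('%d/%d'%(p[0],p[2]) for p in S[r,342:372].astype(int)))
E
```

```text
170 17/18 15/16 15/14 14/14 15/16 16/16 13/12 13/13 15/14 15/17 14/14 144/42 158/45 97/37 43/24 16/15 14/14 14/14 14/15 15/14 14/16 11/12 13/13 13/15 14/15 14/15 15/15 14/14 14/15 12/12
173 16/17 14/15 15/15 16/15 14/15 15/15 15/15 16/16 52/24 120/45 123/46 122/46 121/45 122/45 118/44 113/41 114/43 107/39 26/17 15/15 17/16 15/16 16/16 13/14 14/15 13/14 11/13 16/17 15/16 16/15
176 40/21 15/16 14/14 15/15 13/14 13/12 14/13 27/18 104/39 113/42 113/42 110/42 106/39 105/39 106/39 108/40 109/41 109/42 62/28 18/16 15/15 15/16 15/15 14/15 14/14 15/15 16/15 15/14 15/16 17/17
179 91/29 22/17 56/49 80/67 83/69 39/33 15/13 60/25 84/32 86/33 106/39 110/40 109/40 109/40 109/39 110/42 111/42 111/41 112/42 30/18 17/15 15/14 15/16 14/14 14/14 13/14 12/13 14/15 16/15 16/15
182 79/25 16/17 54/47 72/61 45/39 16/15 13/11 80/30 85/31 89/34 95/35 97/37 97/36 101/37 102/38 104/39 107/39 106/38 106/38 105/39 103/38 28/18 14/14 15/15 15/14 16/15 14/14 14/15 15/16 35/35
185 60/22 17/16 68/58 74/62 34/30 14/13 42/19 82/31 88/33 93/35 96/36 97/36 100/37 101/37 102/38 108/40 111/42 108/41 106/38 104/38 102/38 60/
[... 2025 characters left out ...]
 107/27 172/41 183/44 186/45 189/46 190/47 188/46
218 86/21 97/28 117/55 151/99 195/157 202/166 162/117 101/51 91/34 101/37 102/38 103/38 105/40 105/40 103/38 102/38 99/37 94/36 147/96 128/78 110/47 100/27 101/24 100/24 101/24 101/24 99/24 135/33 180/44 191/48
221 172/125 201/164 205/168 206/169 214/177 211/174 213/176 217/179 158/112 109/54 99/38 103/38 104/39 104/39 105/39 111/52 162/113 207/168 212/175 213/176 213/175 211/174 174/123 120/56 104/29 105/25 105/23 105/26 104/26 103/25
224 234/200 235/202 235/202 238/207 240/212 221/183 99/73 56/17 41/10 34/9 36/10 36/10 35/11 35/12 36/10 40/11 53/29 114/90 206/170 214/176 214/176 212/176 214/177 213/177 174/123 113/43 97/24 93/23 89/22 91/23
```

Both views agree the tilt is negligible. The needed correction is about −0.8 mm in x and +1.2 mm in y. Moving there, then lowering until the tenon is just inside the bore.

Call:
servo_tool --pt "0 -0.13 0.07 0 0 0 0" --pt "0 0 0 0.5 0 0 0" --pt "0 0 0 0.5 0 0 0" --pt "0 0 0 0.5 0 0 0" --pt "0 0 0 0.5 0 0 0" --pt "0 0 0 0.4 0 0 0" --pt "0 0 0 0.3 0 0 0" --pt "0 0 0 0.3 0 0 0" --pt "0 0 0 0.3 0 0 0" --pt "0 0 0 0.3 0 0 0" --pt "0 0 0 0 0 0 0"

```text
clock: 9.4
position: [513.2, 181.9, 177.9]
ee_rot: [0.75, -0.662, -0.0, 0.0]
contact_force: [-0.3, 0.8, -1.8]
gripper_width: 34.5
```

Call:
servo_tool --pt "0 0 0 0.3 0 0 0" --pt "0 0 0 0.3 0 0 0" --pt "0 0 0 0.3 0 0 0" --pt "0 0 0 0.3 0 0 0" --pt "0 0 0 0.3 0 0 0" --pt "0 0 0 0 0 0 0" --pt "0 0 0 0 0 0 0"

```text
clock: 10.1
position: [513.5, 182.0, 163.2]
ee_rot: [0.75, -0.662, 0.0, 0.0]
contact_force: [0.4, -0.7, -0.1]
gripper_width: 34.6
```

```bash
python3 - <<'E'
from h import *
out=[]
a=snap('scene','s3');b=snap('wrist','w4');need([513,182,144])
A=cv2.imread('pics/s3.png')[150:270,300:400];W=cv2.imread('pics/w4.png')[180:480,190:450]
cv2.imwrite('pics/c5.png',np.hstack([cv2.resize(A,(400,480),interpolation=cv2.INTER_CUBIC),cv2.resize(W,(400,480))]))
E
```

```text
clock 10.2 pos [513.57 182.08 163.44] F [ 0.5 -0.4 -0.8] w 34.3
axes x [ 0.124 -0.992 -0.   ] y [-0.992 -0.124 -0.   ] z [ 3.e-04  1.e-04 -1.e+00]
need tool cm [0.   0.06 1.94]
```

View pics/c5.png

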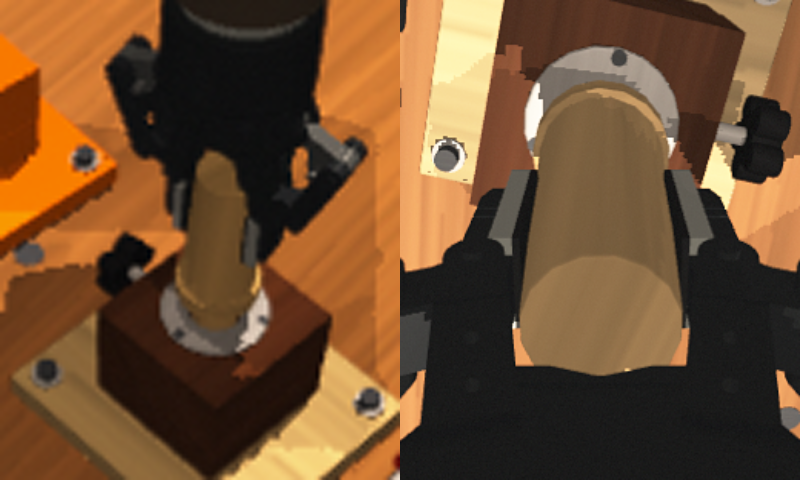

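The tenon is in the bore with the shoulder about 19 mm above the ring, and the force is still at baseline. Pressing down in stages.

Call:
servo_tool --pt "0 0 0 0.2 0 0 0" --pt "0 0 0 0.2 0 0 0" --pt "0 0 0 0.2 0 0 0" --pt "0 0 0 0.2 0 0 0" --pt "0 0 0 0 0 0 0" --pt "0 0 0 0 0 0 0"

```text
clock: 10.8
position: [513.5, 182.1, 155.8]
ee_rot: [0.75, -0.662, 0.0, -0.0]
contact_force: [-1.1, -0.2, 4.4]
gripper_width: 34.6
```

Call:
servo_tool --pt "0 0 0 0.2 0 0 0" --pt "0 0 0 0.2 0 0 0" --pt "0 0 0 0.2 0 0 0" --pt "0 0 0 0.2 0 0 0" --pt "0 0 0 0 0 0 0" --pt "0 0 0 0 0 0 0"

```text
clock: 11.4
position: [513.6, 182.0, 148.1]
ee_rot: [0.75, -0.662, 0.0, -0.0]
contact_force: [-3.1, -0.2, 8.3]
gripper_width: 34.7
```

Call:
servo_tool --pt "0 0 0 0.1 0 0 0" --pt "0 0 0 0.1 0 0 0" --pt "0 0 0 0.1 0 0 0" --pt "0 0 0 0 0 0 0" --pt "0 0 0 0 0 0 0"

```text
clock: 11.9
position: [513.6, 182.0, 145.4]
ee_rot: [0.75, -0.662, 0.0, -0.0]
contact_force: [-1.9, -0.0, 9.0]
gripper_width: 34.6
```

Call:
servo_tool --pt "0 0 0 0.05 0 0 0" --pt "0 0 0 0.05 0 0 0" --pt "0 0 0 0 0 0 0" --pt "0 0 0 0 0 0 0"

```text
clock: 12.3
position: [513.6, 182.0, 144.5]
ee_rot: [0.75, -0.662, 0.0, -0.0]
contact_force: [-2.9, -0.4, 9.3]
gripper_width: 34.9
```

Call:
servo_tool --pt "0 0 0 0.05 0 0 0" --pt "0 0 0 0 0 0 0" --pt "0 0 0 0 0 0 0"

```text
clock: 12.6
position: [513.7, 182.1, 144.3]
ee_rot: [0.75, -0.662, 0.0, -0.0]
contact_force: [-4.1, -1.0, 10.5]
gripper_width: 34.7
```

Call:
servo_tool --pt "0 0 0 0.05 0 0 0" --pt "0 0 0 0 0 0 0" --pt "0 0 0 0 0 0 0"

```text
clock: 12.9
position: [513.6, 182.0, 144.3]
ee_rot: [0.75, -0.662, 0.0, -0.0]
contact_force: [-4.4, -0.5, 12.2]
gripper_width: 34.4
```

Motion has stopped at z 144.3, so the shoulder is on the ring. I'll ease the 4 N side load (tool +y) and build up the push.

Call:
servo_tool --pt "0 0 0.05 0.05 0 0 0" --pt "0 0 0 0 0 0 0" --pt "0 0 0 0 0 0 0"

```text
clock: 13.2
position: [513.6, 182.1, 144.3]
ee_rot: [0.75, -0.662, 0.001, -0.001]
contact_force: [-4.6, -0.8, 14.5]
gripper_width: 34.7
```

Call:
servo_tool --pt "0 0 0.03 0.1 0 0 0" --pt "0 0 0 0 0 0 0" --pt "0 0 0 0 0 0 0" --pt "0 0 0 0 0 0 0"

```text
clock: 13.6
position: [513.6, 182.1, 144.2]
ee_rot: [0.75, -0.661, 0.001, -0.001]
contact_force: [-5.5, -1.4, 17.8]
gripper_width: 34.2
```

```bash
python3 - <<'E'
from h import *
L=[]
for i in range(8):
    d=get_image('scene');s=read_state();L.append(np.r_[s['contact_force'],s['wrist_torque'],s['position']])
print(np.mean(L,0).round(2),np.std(L,0).round(2),s['clock'])
a=snap('scene','s4');b=snap('wrist','w5');need([513.5,182,144])
A=cv2.imread('pics/s4.png')[185:245,325:385];W=cv2.imread('pics/w5.png')[200:340,230:400]
cv2.imwrite('pics/c6.png',np.hstack([cv2.resize(A,(400,400),interpolation=cv2.INTER_CUBIC),cv2.resize(W,(400,400),interpolation=cv2.INTER_CUBIC)]))
E
```

```text
[-5.6000e+00 -1.1300e+00  1.8270e+01 -4.2000e-01  2.0000e+00 -2.0000e-02
  5.1358e+02  1.8208e+02  1.4424e+02] [0.28 0.49 0.37 0.04 0.04 0.02 0.01 0.01 0.01] 14.0
clock 14.1 pos [513.58 182.09 144.25] F [-5.7 -0.6 18.8] w 34.7
axes x [ 0.125 -0.992  0.   ] y [-0.992 -0.125 -0.003] z [ 3.3e-03  4.0e-04 -1.0e+00]
need tool cm [0.01 0.01 0.03]
```

View pics/c6.png

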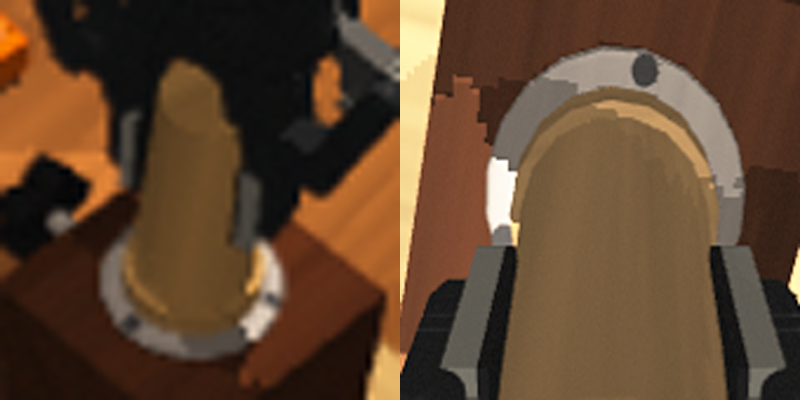

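The collar looks flat on the ring in both views. About 5.6 N of side load in −x remains, so I'll step tool +y to relieve it.

Call:
servo_tool --pt "0 0 0.1 0 0 0 0" --pt "0 0 0 0 0 0 0" --pt "0 0 0 0 0 0 0" --pt "0 0 0 0 0 0 0"

```text
clock: 14.5
position: [513.3, 182.1, 144.2]
ee_rot: [0.75, -0.661, 0.002, -0.002]
contact_force: [-3.1, -1.3, 16.2]
gripper_width: 34.7
```

```bash
cat >> h.py <<'E'
def avg():
    L=[]
    for i in range(6):
        get_image('scene');s=read_state();L.append(np.r_[s['contact_force'],s['wrist_torque'],s['position'],s['gripper_width']])
    print(np.mean(L,0).round(2),s['clock'],Rn.from_quat(s['ee_rot']).as_matrix()[:,2].round(4))
E
python3 -c "
from h import *
avg()"
```

```text
[-3.2000e+00 -1.8500e+00  1.6720e+01 -5.3000e-01  1.3000e+00 -2.0000e-02
  5.1336e+02  1.8213e+02  1.4423e+02  3.4540e+01] 14.8 [ 4.9e-03  9.0e-04 -1.0e+00]
```

Call:
servo_tool --pt "0 0 0.08 0.07 -0.3 0 0" --pt "0 0 0 0 0 0 0" --pt "0 0 0 0 0 0 0" --pt "0 0 0 0 0 0 0"

```text
clock: 15.2
position: [513.4, 182.2, 144.2]
ee_rot: [0.75, -0.661, 0.0, -0.001]
contact_force: [-2.8, -2.3, 18.4]
gripper_width: 34.6
```

```bash
python3 -c "
from h import *
avg()"
```

```text
[-2.7000e+00 -2.5600e+00  1.7730e+01 -7.3000e-01  9.0000e-01 -4.0000e-02
  5.1340e+02  1.8216e+02  1.4423e+02  3.4590e+01] 15.5 [ 1.8e-03  7.0e-04 -1.0e+00]
```

Call:
servo_tool --pt "0 0.07 0.03 0.06 0 0 0" --pt "0 0 0 0 0 0 0" --pt "0 0 0 0 0 0 0" --pt "0 0 0 0 0 0 0" --pt "0 0 0 0 0 0 0" --pt "0 0 0 0 0 0 0"

```text
clock: 16.1
position: [513.4, 182.1, 144.2]
ee_rot: [0.75, -0.661, 0.0, -0.002]
contact_force: [-4.1, -0.6, 20.9]
gripper_width: 34.6
```

```bash
python3 - <<'E'
from h import *
avg()
a=snap('scene','s5');t=snap('top','t2');b=snap('wrist','w6')
A=cv2.imread('pics/s5.png');
W=cv2.imread('pics/w6.png')[200:340,230:400]
cv2.imwrite('pics/c7.png',np.vstack([np.hstack([cv2.resize(A[195:240,330:380],(400,300),interpolation=cv2.INTER_CUBIC),cv2.resize(W,(400,300),interpolation=cv2.INTER_CUBIC)]),np.hstack([cv2.resize(A,(400,300),interpolation=cv2.INTER_AREA),cv2.resize(cv2.imread('pics/t2.png'),(400,300),interpolation=cv2.INTER_AREA)])]))
E
```

```text
[-3.8800e+00 -8.0000e-01  2.0480e+01 -2.2000e-01  1.3500e+00 -6.0000e-02
  5.1339e+02  1.8210e+02  1.4420e+02  3.4540e+01] 16.4 [ 0.0028  0.002  -1.    ]
```

View pics/c7.png

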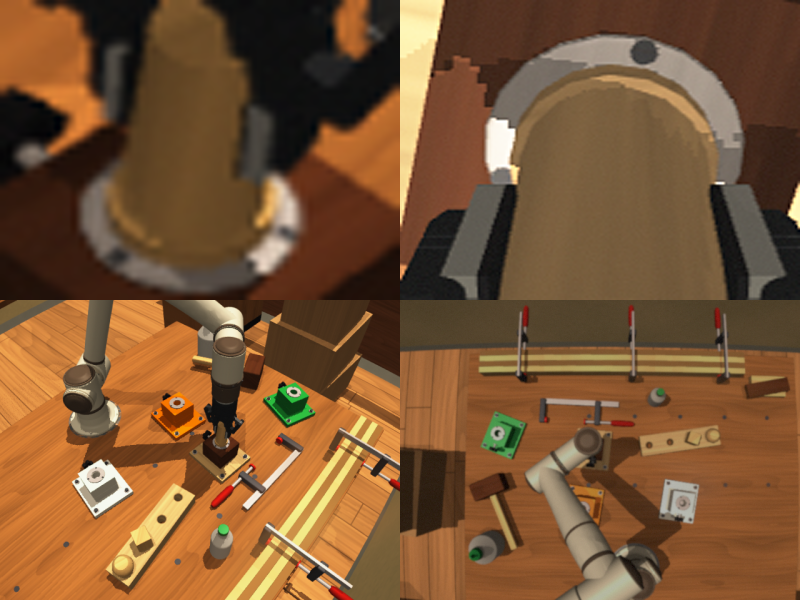

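The foot sits with its collar on the ring, the push is a steady 20.5 N, and the other items are unmoved. Handing in.

```bash
python3 -c "
from h import *
print(job_done());s=read_state();print(s['clock'],s['position'],s['contact_force'])"
```

```text
the job is handed in; nothing more can be done
None
the job is handed in; nothing more can be done
```

The tall tapered foot is out of the rack and standing tenon down in the bore of the plywood and dark-hardwood jig. The gripper is still holding it pressed onto the steel ring. I handed the job in at about 16.5 s.

- **Seating:** the tool stopped hard at z ≈ 144.2 mm, which matches the shoulder being on the ring. It did not move further when I pushed harder. The scene and wrist pictures show the collar on the ring with no visible gap; the back of it can't be seen.
- **Push:** the wrist reads a steady 20.5 N downward, spring included, within your 15 to 25 N.
- **Side load:** about 4 N along x remains, with about 0.2° of tool lean. I reduced it from 5.6 N to about 2.7 N, and it rose again as I raised the push.
- **Other items:** in the last pictures the other feet, the clamp, the glue and the look-alike jigs are where they were.

The first position estimates disagreed by up to 4 mm between cameras. I corrected this from close-up pictures before lowering the foot, and it entered the bore without touching the sides hard enough to register.

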